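# Make up two perfusion-run kits

## Robot

A 6-joint arm with a two-finger parallel gripper is mounted at the origin on the work surface. World frame = base frame: x ahead of the robot, y to its left, z up, the work surface at z = 0. Lengths are in m, angles in rad, forces in N, time in s.
With the tool pointing down it reaches from about 0.325 to 0.9 m from the base axis. Payload 6.1 kg.
Tool frame: the origin (TCP) lies at the very end of the fingers, on their centre line; the grasp point (between the pads) lies 19 mm behind it; z points along the fingers, y is the line along which they close (so a half turn about z gives the same grasp; the last joint's range is limited). The gripper opens to 87 mm and grips with 3 to 60 N. Pads are 19 mm wide; open, the fingers measure 117 mm over their backs; the gripper's body (75 mm by 190 mm) begins 51 mm behind the grasp point.
Start: joints at [-1.352, 0.22, 1.526, -0, 1.395, -0.126], TCP at [0.211, -0.588, 0.223] pointing down, gripper open.
Joint ranges: [-2.98, 2.98], [-0.91, 2.08], [0.09, 2.57], [-1.24, 4.39], [0.2, 2.65], [-2.68, 2.68]. Speed limits (rad/s): [2.57, 2.57, 3.01, 3.14, 3.14, 3.14].

## Interface

Orientations are given as a rotation vector (axis times angle).
In Python, from workcell import ctrl gives the robot as it stands. Calls block until the motion is done:
- ctrl.goto(position, orientation): joint-space move of the TCP to a pose.
- ctrl.move_l(position, rate=0.15, orientation=None, f_stop=None): straight line of the TCP; orientation=None keeps the orientation; rate is the mean speed in m/s. With f_stop (N) it stops when the force on the tool has changed by that much, and returns True; else False.
- ctrl.set_joints(angles): joint-space move.
- ctrl.gripper_open() and ctrl.grasp(f_grip=None): open the fingers fully, or close them until they stop; f_grip is the grip in N (None keeps the last).
- ctrl.dwell(seconds).
- ctrl.solve_ik(position, orientation): joint angles nearest the present ones, or None.
- ctrl.observe(): the state.
- ctrl.get_image(name): name is "scene" or "side" or "wrist"; returns a dict with "frame" (384x512x3 uint8, red, green, blue), "fx", "fy", "cx", "cy" (pixels), "R" (3x3) and "t" (3): a world point X has camera coordinates R X + t; the wrist camera has in their place "tool_from_camera" (4x4, takes a point from camera to tool coordinates, whose origin is the TCP and whose axes are the flange's). Camera axes: x right, y down, z forward; pixel columns grow to the right and rows downward; lengths in m; the calibration is good to about 2 mm. The wrist camera is an equidistant fisheye: a pixel r from the principal point sees the ray r / f radians off the axis. A picture is of the moment at which its call begins: read the wrist's pose just before it. There is no depth.
A pose or a line that the arm cannot do raises ctrl.IKError and nothing moves.
- ctrl.close_job(): hands the job in; it is judged then, once.
The state is a dict: "t": time; "q": joint angles; "dq": joint speeds; "effort": joint torques, N m; "tcp_pos": TCP position; "tool_rot": TCP orientation; "force": force on the tool from outside, world axes, zero at the start; "moment": the same for the moment, N m; "grip_width": finger opening in m; "grasp_force": force on a finger pad.
Only numpy, scipy, OpenCV 4.12 (cv2) and the standard library are available. Lean on these libraries where they do the work, as an engineer would, in place of code of your own. Each camera call takes 0.05 s, during which the arm holds its last target. There are 200 camera calls.

## Task

Make up the kits for the next two runs: into the long three-compartment tray go the valve block with three knobs, the larger square bottle and one of the two glass flow chambers; into the short two-compartment tray go the smaller square bottle and the other flow chamber. One item to a compartment (either chamber, any compartment of the right tray), each set down gently, not dropped, standing upright on the tray's floor and let go. Leave the rest of the stock (the two-knob valve block, the white jar and the filter) standing where it is.

Things in the scene. Friction and masses are not known exactly. Their poses are not given: they have to be found in the camera images.
- long_tray: The long kit tray with three compartments in a row: bare aluminium, 232 mm along its y, 120 mm along its x. Floor 4 mm thick, walls and dividers 4 mm thick and 18 mm high above the bench. Every compartment is 112 mm (x) by 72 mm (y) inside; their centres lie on the tray's y axis at y = -76, 0 and +76 mm. Fast to the bench (does not slide). Origin: centre of its underside, at bench height; z up.
- short_tray: The short kit tray with two compartments in a row: bare aluminium, 156 mm along its y, 120 mm along its x. Floor 4 mm thick, walls and dividers 4 mm thick and 18 mm high above the bench. Every compartment is 112 mm (x) by 72 mm (y) inside; their centres lie on the tray's y axis at y = -38 and +38 mm. Fast to the bench (does not slide). Origin: centre of its underside, at bench height; z up.
- valve_three: Three-knob valve block: black plastic block 92 mm long (its x), 36 mm wide (its y), 36 mm high, with three round black knobs (24 mm diameter) in a row along x at -30, 0 and +30 mm, their tops at 56 mm; about 165 g. Loose. Origin: centre of its underside, z up. It fits a compartment only with its length along the tray's x. Grip it across its 36 mm width, at the middle.
- valve_two: Two-knob valve block, not wanted: as the three-knob one, but 64 mm long (its x) with two knobs at -15 and +15 mm. Loose. Origin: centre of its underside.
- bottle_large: Larger square bottle: pale translucent plastic body 48 x 48 mm, its shoulder at 56 mm, with a round white ribbed screw cap 36 mm in diameter between 60 and 84 mm height; 84 mm tall, about 150 g. Loose. Origin: centre of its underside, z up, x and y square to its sides. Easily gripped by the cap.
- bottle_small: Smaller square bottle: pale translucent plastic body 36 x 36 mm, its shoulder at 41 mm, with a round white ribbed screw cap 28 mm in diameter between 44 and 64 mm height; 64 mm tall, about 70 g. Loose. Origin: centre of its underside, z up, x and y square to its sides. Easily gripped by the cap.
- chamber_1: Glass flow chamber, one of two alike: a pale conical glass body (tapering to a 24 mm neck) on a black round base 54 mm in diameter and 10 mm high, closed by a black round cap 32 mm in diameter between 44 and 66 mm height; 66 mm tall, about 90 g. Loose. Origin: centre of its underside, z up. Grip it by the cap.
- chamber_2: Glass flow chamber, one of two alike: a pale conical glass body (tapering to a 24 mm neck) on a black round base 54 mm in diameter and 10 mm high, closed by a black round cap 32 mm in diameter between 44 and 66 mm height; 66 mm tall, about 90 g. Loose. Origin: centre of its underside, z up. Grip it by the cap.
- jar: Round white jar with a grey ribbed screw lid, not wanted: 49 mm in diameter, lid 52 mm, 60 mm tall. Loose. Origin: centre of its underside.
- filter: White capsule filter, not wanted: a round drum 46 mm in diameter (rim 49 mm) and 38 mm high with a thin hose nozzle standing up from its middle to 58 mm. Loose. Origin: centre of its underside.

How it is judged:
By the outcome, as a careful person would: the job done as asked, in the order asked, and still so for the second after the job is handed in, with the robot touching nothing.
It also fails if it takes over 128 s, if anything falls off the work surface, if the arm or the gripper's body presses on something with over 40 N, if the wrist force passes 120 N, or if a joint passes its speed limit or range.

## Working session

There is one attempt and no reset: what is moved stays moved. The work goes in short steps, each a Python script; the robot and the scene stay as the last script left them, time stands still between calls to the robot, and variables do not carry over. Pictures are saved under pics/ and viewed, at most 14 in all, crops included, and the job is handed in when it is done.

```bash
ls; mkdir -p pics; cat > h.py <<'E'
import numpy as np, cv2
from workcell import ctrl
def save(im,n): cv2.imwrite(f'pics/{n}.png',im['frame'][:,:,::-1])
def ray(im,u,v):
    R=np.array(im['R']);t=np.array(im['t'])
    d=R.T@np.array([(u-im['cx'])/im['fx'],(v-im['cy'])/im['fy'],1]);return -R.T@t,d
def plane(im,u,v,z):
    o,d=ray(im,u,v);return o+d*(z-o[2])/d[2]
def proj(im,X):
    c=np.array(im['R'])@np.array(X)+np.array(im['t']);return im['fx']*c[0]/c[2]+im['cx'],im['fy']*c[1]/c[2]+im['cy']
E
python3 - <<'E'
from h import *
import pickle
d={}
for n in ('scene','side','wrist'):
    im=ctrl.get_image(n);d[n]=im;save(im,n+'0')
    print(n,{k:(np.round(np.array(v),3).tolist()) for k,v in im.items() if k!='frame'})
    if 'R' in im: print(-np.array(im['R']).T@im['t'])
pickle.dump(d,open('d0.pkl','wb'))
o=ctrl.observe();print(o)
a=np.vstack([cv2.resize(d['scene']['frame'],(800,600))])
cv2.imwrite('pics/scene_b.png',a[:,:,::-1]);cv2.imwrite('pics/side_b.png',cv2.resize(d['side']['frame'],(800,600))[:,:,::-1])
E
```

```text
pics
workcell.py
scene {'fx': 359.863, 'fy': 359.863, 'cx': 262.236, 'cy': 192.436, 'R': [[0.548, 0.837, -0.01], [0.521, -0.351, -0.778], [-0.654, 0.42, -0.628]], 't': [-0.304, -0.279, 1.455]}
[ 1.26448169 -0.45516163  0.69410012]
side {'fx': 469.364, 'fy': 469.364, 'cx': 253.402, 'cy': 198.446, 'R': [[-0.804, -0.595, -0.015], [-0.388, 0.543, -0.745], [0.451, -0.593, -0.667]], 't': [0.446, 0.238, 1.133]}
[-0.06091424  0.80685166  0.94014552]
wrist {'fx': 297.319, 'fy': 297.319, 'cx': 258.624, 'cy': 191.74, 'tool_from_camera': [[-0.001, -0.957, -0.291, 0.08], [1.0, -0.001, -0.0, -0.0], [-0.0, -0.291, 0.957, -0.161], [0.0, 0.0, 0.0, 1.0]]}
{'t': 0.15, 'q': array([-1.35211350e+00,  2.21077881e-01,  1.52735443e+00, -2.82485684e-05,
        1.39474196e+00, -1.26061885e-01]), 'dq': array([-0.00074418, -0.00279803, -0.00237244,  0.00118377, -0.0004244 ,
       -0.00062576]), 'effort': array([ 6.77962435e-04, -4.95191252e+01, -3.87880576e+01,  6.97991252e-02,
        5.30859246e-02, -8.98432654e-05]), 'tcp_pos': array([ 0.21112349, -0.58773192,  0.22166495]), 'tool_rot': array([-3.09347966e+00, -5.38582975e-01,  1.58566371e-04]), 'force': array([0.7255259 , 0.50269634, 0.59436016]), 'moment': array([ 0.07663177, -0.03271477, -0.00562829]), 'grasp_force': 0.0, 'grip_width': 0.08725583248975548}
```

View pics/scene_b.png

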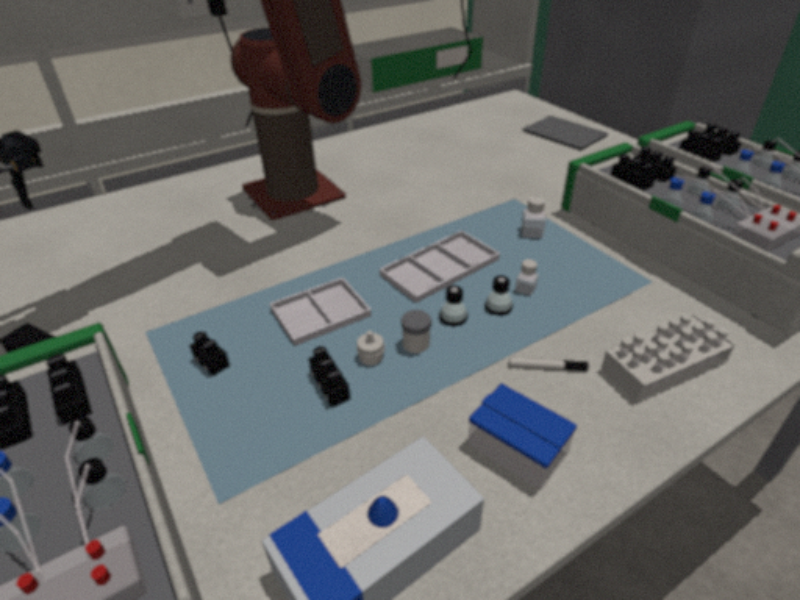

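View pics/side_b.png

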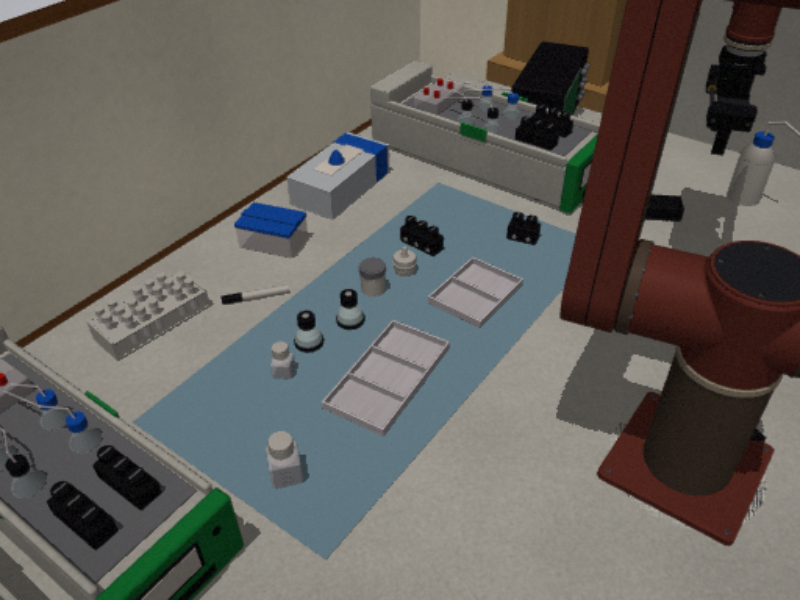

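The scene view (800-px scale) shows the three-knob block at (328,375), two-knob (209,352), filter (370,347), jar (416,332), chambers (454,305) and (500,294), small bottle (528,276), large bottle (534,218), short tray (320,310) and long tray (440,265). The side view shows the same layout. I'll get rough positions from both views, then refine with the wrist camera.

```bash
python3 - <<'E'
from h import *
import pickle
d=pickle.load(open('d0.pkl','rb'));s=512/800
P={'v3':((328,375),(421,234),.04),'v2':((209,352),(523,228),.04),'filter':((370,340),(404,250),.045),'jar':((416,320),(372,266),.06),
'cA':((454,292),(348,297),.062),'cB':((501,281),(306,318),.062),'bs':((529,265),(281,347),.062),'bl':((535,203),(281,440),.08),
'short':((320,310),(475,291),.01),'long':((440,265),(386,376),.01)}
for k,(a,b,z) in P.items():
    print(k,np.round(plane(d['scene'],a[0]*s,a[1]*s,z),3)[:2],np.round(plane(d['side'],b[0]*s,b[1]*s,z),3)[:2])
for p in ((149,332),(222,502),(648,283),(515,200)): print(np.round(plane(d['scene'],p[0]*s,p[1]*s,0),3))
E
```

```text
v3 [ 0.668 -0.229] [ 0.647 -0.214]
v2 [ 0.51  -0.371] [ 0.485 -0.354]
filter [ 0.64  -0.135] [ 0.64  -0.143]
jar [ 0.654 -0.051] [ 0.648 -0.051]
cA [0.63  0.048] [0.626 0.049]
cB [0.652 0.141] [0.651 0.137]
bs [0.643 0.219] [0.637 0.217]
bl [0.493 0.372] [0.488 0.372]
short [ 0.48  -0.155] [ 0.476 -0.154]
long [0.488 0.12 ] [0.481 0.128]
[ 0.349 -0.442  0.   ]
[ 0.765 -0.443  0.   ]
[0.764 0.441 0.   ]
[0.353 0.449 0.   ]
```

```bash
cat >> h.py <<'E'
from scipy.spatial.transform import Rotation as Ro
def down(yaw): # tool x axis at world yaw
    return (Ro.from_euler('z',yaw)*Ro.from_euler('x',np.pi)).as_rotvec()
def wshot(n):
    o=ctrl.observe();im=ctrl.get_image('wrist');im['p']=o['tcp_pos'];im['rv']=o['tool_rot'];save(im,n);return im
def wplane(im,u,v,z):
    T=np.array(im['tool_from_camera']);R=Ro.from_rotvec(im['rv']).as_matrix()
    a=np.array([(u-im['cx'])/im['fx'],(v-im['cy'])/im['fy']]);r=np.hypot(*a)+1e-12
    d=R@T[:3,:3]@np.r_[a/r*np.sin(r),np.cos(r)];o=im['p']+R@T[:3,3]
    return o+d*(z-o[2])/d[2]
E
python3 - <<'E'
from h import *
import pickle
D=[]
for y in (-.2,.2):
    ctrl.goto([.5,y,.32],down(0));ctrl.dwell(.2)
    im=wshot(f'w{len(D)}');D.append(im)
    print(im['p'],im['rv'],ctrl.observe()['q'],ctrl.observe()['t'])
pickle.dump(D,open('w.pkl','wb'))
a=np.vstack([cv2.resize(x['frame'],(400,300)) for x in D])
cv2.imwrite('pics/ww.png',np.hstack([cv2.resize(x['frame'],None,fx=.78,fy=.78) for x in D])[:,:,::-1])
E
```

```text
[ 0.49972959 -0.20072191  0.31970979] [-3.14143637e+00  1.92112861e-03  6.91001654e-04] [-5.28155273e-01 -3.40551064e-02  1.61877504e+00 -7.77244380e-05
  1.55723727e+00  1.04368515e+00] 2.1917
[0.50040005 0.19903317 0.3199632 ] [ 3.14145887e+00 -2.61986770e-03 -7.27119129e-06] [ 2.32396128e-01 -3.43827258e-02  1.61875023e+00 -7.03718726e-05
  1.55726868e+00  1.80470034e+00] 3.925
```

View pics/w0.png

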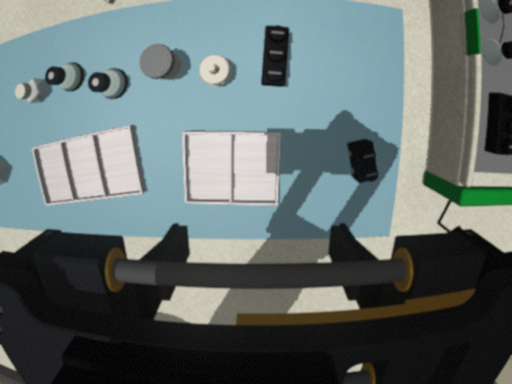

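View pics/w1.png

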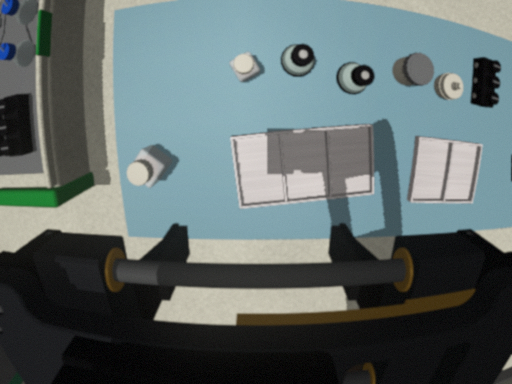

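The wrist views are clear. In w0 the three-knob block is at (276,55) and the short tray at (231,168). In w1 the small bottle is at (245,66), the chambers at (301,55) and (360,76), the large bottle at (140,172) and the long tray at (303,165). Next I'll measure by masks.

```bash
cat > m.py <<'E'
from h import *
import pickle
def rect(im,mask,uv,z):
    c=[c for c in cv2.findContours(mask,cv2.RETR_EXTERNAL,cv2.CHAIN_APPROX_NONE)[0] if cv2.pointPolygonTest(c,uv,True)>-4]
    if not c: return None
    c=max(c,key=cv2.contourArea)
    P=np.array([wplane(im,u,v,z)[:2]*1000 for u,v in c[:,0].astype(float)],np.float32)
    (cx,cy),(w,h),a=cv2.minAreaRect(P)
    if w<h: w,h,a=h,w,a+90   # a = direction of long side
    (ex,ey),r=cv2.minEnclosingCircle(P)
    return np.round([cx,cy,w,h,(a+90)%180-90,ex,ey,2*r,cv2.contourArea(P)**.5*1.128],1)
def masks(im):
    h=cv2.cvtColor(im['frame'],cv2.COLOR_RGB2HSV).astype(int);H,S,V=h[...,0],h[...,1],h[...,2]
    blue=((H>85)&(H<115)&(S>60))
    u=lambda m:(m*255).astype(np.uint8)
    nb=cv2.morphologyEx(u(~blue),cv2.MORPH_OPEN,np.ones((3,3)))
    return dict(nb=nb,black=u((V<65)&~blue),white=u((V>150)&(S<60)),H=h)
E
python3 - <<'E'
from m import *
D=pickle.load(open('w.pkl','rb'))
M=[masks(x) for x in D]
for n,i,k,uv,z in [('v3',0,'black',(276,55),.036),('v2',0,'black',(363,160),.036),('short',0,'nb',(210,168),.018),('short',1,'nb',(430,168),.018),
 ('long',0,'nb',(85,165),.018),('long',1,'nb',(303,165),.018),('cA',0,'black',(98,85),.066),('cB',0,'black',(56,76),.066),
 ('cA',1,'black',(364,76),.066),('cB',1,'black',(303,55),.066),('bs',1,'white',(242,64),.064),('bl',1,'white',(137,174),.084),('bs',1,'nb',(245,66),.041),('bl',1,'nb',(140,172),.056),('filter',0,'nb',(214,70),.038),('jar',0,'nb',(158,60),.06)]:
    print(n,i,k,rect(D[i],M[i][k],uv,z))
for uv in ((137,174),(150,160),(242,64),(250,70),(170,150)): print(uv,M[1]['H'][uv[1],uv[0]])
v=[cv2.resize(D[1]['frame'][140:200,110:190],(400,300),interpolation=0),cv2.resize(D[1]['frame'][35:95,215:295],(400,300),interpolation=0)]
cv2.imwrite('pics/crop.png',np.hstack(v)[:,:,::-1])
E
```

```text
v3 0 black [ 653.6 -225.5   90.7   34.    -4.4  653.2 -225.2   92.5   59. ]
v2 0 black [ 494.8 -366.4   68.    44.2   13.4  494.7 -366.2   75.4   54.5]
short 0 nb [ 478.6 -154.6  162.4  129.4   88.2  477.4 -154.3  199.8  158.6]
short 1 nb [ 476.4 -150.3  169.6  124.8   88.5  476.3 -150.7  205.3  160.9]
long 0 nb [489.6 115.1 253.9 139.2 -83.4 491.9 114.9 285.9 195.1]
long 1 nb [482.2 123.  235.6 125.7 -84.2 483.1 122.9 263.  191.2]
cA 0 black [626.7  40.2  37.6  27.1  76.5 627.4  40.   37.6  31.9]
cB 0 black [650.9 128.2  41.3  26.7  81.1 649.5 128.5  41.7  33.6]
cA 1 black [626.2  51.   32.7  27.8 -84.6 625.7  51.2  33.4  30. ]
cB 1 black [650.2 139.   30.8  28.9 -87.4 650.1 138.7  31.9  29.4]
bs 1 white [635.7 221.   41.7  36.5 -49.  634.5 222.8  47.1  36.6]
bl 1 white [490.2 366.9  55.3  49.  -41.1 493.1 366.   62.6  52.3]
bs 1 nb [636.9 220.4  43.5  40.3  29.6 635.7 220.7  50.   43.6]
bl 1 nb [488.8 371.4  78.7  55.9 -43.1 486.4 368.4  85.1  67. ]
filter 0 nb [ 6.323e+02 -1.361e+02  5.070e+01  4.920e+01 -4.000e-01  6.324e+02
 -1.361e+02  5.380e+01  5.040e+01]
jar 0 nb [648.1 -58.2  69.   53.2  81.1 645.1 -57.7  69.4  59.7]
(137, 174) [ 25  22 211]
(150, 160) [ 13  12 188]
(242, 64) [ 21  24 217]
(250, 70) [ 20  26 149]
(170, 150) [ 95  63 169]
```

View pics/crop.png

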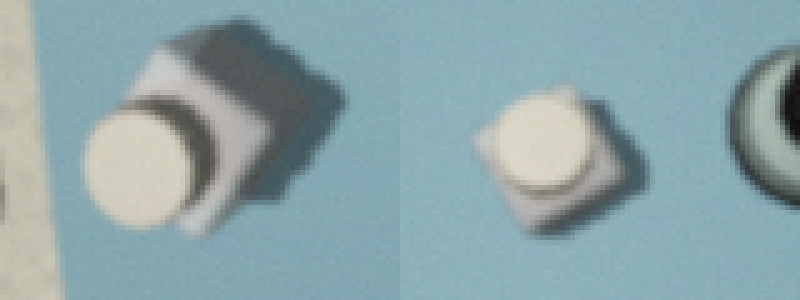

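The crop shows both bottles turned about 40° to the tool axes, with cap discs at w1 pixels (137.5,173.4) for the large one and (243.6,63.2) for the small one. I'll take closer wrist views to refine.

```bash
python3 - <<'E'
from m import *
D={}
for n,p in dict(bl=(.40,.365,.2),bs=(.54,.18,.2),cA=(.53,.05,.2),long=(.41,.123,.22),short=(.40,-.153,.2),v3=(.56,-.225,.2)).items():
    ctrl.goto(p,down(0));ctrl.dwell(.15);D[n]=wshot('c_'+n)
pickle.dump(D,open('c.pkl','wb'));print(ctrl.observe()['t'])
T=np.vstack([np.hstack([D[k]['frame'][:250,80:430] for k in r]) for r in (('bl','bs'),('long','short'))])
cv2.imwrite('pics/tile.png',T[:,:,::-1])
T=np.hstack([D[k]['frame'][:250,80:430] for k in ('cA','v3')]); cv2.imwrite('pics/tile2.png',T[:,:,::-1])
E
```

```text
9.975
```

View pics/tile.png

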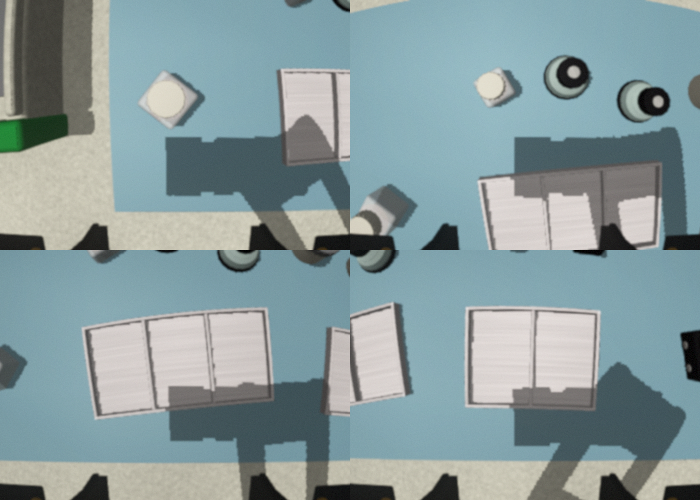

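View pics/tile2.png

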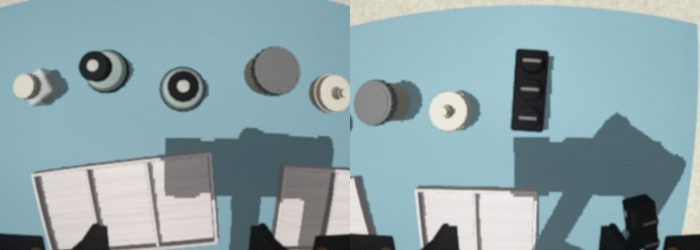

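In the tile, the large cap is at (248,98) in full-frame pixels and the small cap at (220,86). The chamber cap spots are at (303,73) in the bs view and (262,87) in the cA view. The tray corners are visible, and v3 is at about (260,90). Now the precise measurement.

```bash
python3 - <<'E'
from m import *
D=pickle.load(open('c.pkl','rb'))
M={k:masks(x) for k,x in D.items()}
for n,i,k,uv,z in [('v3','v3','black',(260,90),.036),('short','short','nb',(230,100),.018),('long','long','nb',(250,110),.018),
 ('cA','cA','black',(262,80),.066),('cB','bs','black',(300,66),.066),('cAx','bs','black',(380,90),.066),('bs','bs','nb',(220,86),.041),('bl','bl','nb',(248,98),.056)]:
    print(n,k,rect(D[i],M[i][k],uv,z))
# white caps: brightness threshold, spots on black caps
for n,i,uv,z,th in [('bl','bl',(248,98),.084,200),('bs','bs',(220,86),.064,200),('cBspot','bs',(303,72),.066,130),('cAspot','bs',(382,102),.066,130),('cAspot','cA',(262,87),.066,130)]:
    h=M[i]['H'];print(n,h[uv[1],uv[0]])
    for t in (th,th+12,th+20): print('  ',t,rect(D[i],((h[...,2]>t)*255).astype(np.uint8),uv,z))
for n,C in dict(short=[(196,57),(330,61),(326,159),(196,154)],long=[(163,78),(345,59),(353,149),(176,168)]).items():
    P=np.array([wplane(D[n],u,v,.018)[:2]*1000 for u,v in C]);print(n,P.mean(0).round(1),[np.round(np.linalg.norm(P[a]-P[b])) for a,b in ((0,1),(1,2),(2,3),(3,0))],[np.degrees(np.arctan2(*(P[a]-P[b])[::-1])).round(1) for a,b in ((0,1),(3,2),(0,3),(1,2))])
for n,i,C,z in (('bl','bl',[(166-0,70),(199,98),(168,128),(139,98)],.056),('bs','bs',[(492-350,65),(516-350,83),(498-350,107),(474-350,89)],.041)):
    P=np.array([wplane(D[i],u+80,v,z)[:2]*1000 for u,v in C]);print(n,P.mean(0).round(1),[np.round(np.linalg.norm(P[a]-P[b])) for a,b in ((0,1),(1,2),(2,3),(3,0))],[np.degrees(np.arctan2(*(P[a]-P[b])[::-1])).round(1)%90 for a,b in ((0,1),(1,2),(3,2),(0,3))])
E
```

```text
v3 black [ 654.2 -225.5   88.1   33.9   -3.9  654.1 -225.    91.9   59.7]
short nb [ 476.1 -154.8  158.8  122.9   88.6  475.9 -154.6  197.6  155.9]
long nb [480.9 123.4 237.1 125.4 -84.4 482.5 123.2 261.8 190.2]
cA black [6.276e+02 4.710e+01 2.790e+01 2.730e+01 3.000e-01 6.276e+02 4.710e+01
 2.930e+01 2.810e+01]
cB black [650.8 139.2  30.9  29.1 -56.9 650.6 138.4  32.4  29.8]
cAx black [627.   52.4  35.1  28.4 -84.5 627.7  52.4  35.2  31.4]
bs nb [642.4 221.9  59.2  52.5 -54.6 644.7 221.6  64.4  48. ]
bl nb [ 254.2  395.4 1418.7  840.6  -89.2   17.8  392.  1465.6  738.1]
bl [ 23  23 220]
   200 [486.8 377.2  36.   34.1 -40.  489.7 380.1  42.4  34.6]
   212 [486.8 376.9  31.5  31.   89.4 486.9 376.9  32.7  31.7]
   220 [488.7 380.2  29.6  22.7 -27.9 488.  379.   29.7  23.1]
bs [ 24  21 226]
   200 [638.3 220.2  25.7  25.  -64.8 638.4 221.2  27.8  25.1]
   212 [638.4 220.2  24.1  23.9  25.6 638.3 220.5  25.1  23.9]
   220 [638.4 220.2  23.   22.2  88.6 638.4 220.2  23.9  22.7]
cBspot [ 18  13 194]
   130 [613.1 140.7 604.3 340.  -87.8 620.  134.6 669.6 415.1]
   142 [610.6 142.  605.5 
[... 481 characters left out ...]
64.6 -89.7 548.2  61.4 833.8 467.7]
short [ 477.2 -156.1] [np.float64(154.0), np.float64(116.0), np.float64(155.0), np.float64(115.0)] [np.float64(88.5), np.float64(87.9), np.float64(-1.2), np.float64(-0.8)]
long [481.4 122. ] [np.float64(225.0), np.float64(114.0), np.float64(227.0), np.float64(116.0)] [np.float64(95.9), np.float64(96.3), np.float64(6.1), np.float64(7.0)]
bl [487.5 375.2] [np.float64(44.0), np.float64(44.0), np.float64(43.0), np.float64(40.0)] [np.float64(49.0), np.float64(44.4), np.float64(43.0), np.float64(45.7)]
bs [638.7 217.4] [np.float64(32.0), np.float64(32.0), np.float64(33.0), np.float64(32.0)] [np.float64(51.6), np.float64(53.1), np.float64(51.8), np.float64(52.6)]
```

Measured, in mm:

| Item | Position | Yaw |
|---|---|---|
| v3 | (654,-225.5) | -4° |
| long tray | (482,122.5) | 6° |
| short tray | (476.5,-155) | -1.3° |
| cA | (627,49) | – |
| cB | (650.5,139) | – |
| small bottle | (638.4,220.3) | 52° |
| large bottle | (487,377) | 45° |

Sizes and the rough triangulation agree. I'll place the valve first with its fingertips above the tray walls.

```bash
cat >> h.py <<'E'
TR=dict(long=(np.array([.482,.1225]),np.radians(6)),short=(np.array([.4765,-.155]),np.radians(-1.3)))
def cell(tray,dy):
    c,a=TR[tray];return c+dy*np.array([-np.sin(a),np.cos(a)])
def pick(xy,yaw,tip,width,f):
    r=down(np.radians(yaw))
    ctrl.gripper_open();ctrl.goto([*xy,.18],r);ctrl.move_l([*xy,tip+.03],.2)
    if ctrl.move_l([*xy,tip],.06,f_stop=8): print('touch!',ctrl.observe()['tcp_pos'])
    ctrl.grasp(f);w=ctrl.observe()['grip_width'];print('width',round(w,4),'want',width)
    ctrl.move_l([*xy,.19],.15);o=ctrl.observe();print('held',round(o['grip_width'],4),o['grasp_force'],o['force'].round(1))
    assert abs(o['grip_width']-width)<.006
def place(xy,yaw,tip):
    r=down(np.radians(yaw));z=tip+.004
    ctrl.goto([*xy,.19],r);ctrl.move_l([*xy,z+.012],.15);ctrl.dwell(.1)
    print('floor',ctrl.move_l([*xy,z-.005],.02,f_stop=3),ctrl.observe()['tcp_pos'].round(4),'want',z,ctrl.observe()['force'].round(1))
    ctrl.gripper_open();p=ctrl.observe()['tcp_pos'];ctrl.move_l([p[0],p[1],.19],.15);print('t',ctrl.observe()['t'])
E
python3 - <<'E'
from h import *
pick((.654,-.2255),-4,.017,.036,25)
place(cell('long',-.076),6,.0175)
c=cell('long',-.076);ctrl.goto([.41,.123,.22],down(0));ctrl.dwell(.15)
wshot('after_v3')
E
```

```text
width 0.0356 want 0.036
held 0.0358 24.999782145023346 [-0.4  1.   0. ]
floor True [0.4897 0.0469 0.0208] want 0.021500000000000002 [-1.6  0.3  4.3]
t 19.8083
```

View pics/after_v3.png

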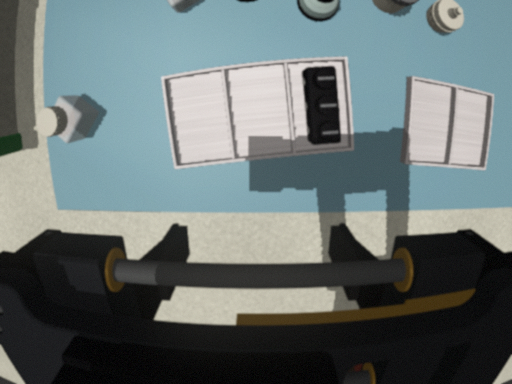

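The valve block sits centred in the right-hand compartment at (322,105), aligned with the tray. Next come the two bottles and the chambers, with width checks at each grasp.

```bash
python3 - <<'E'
from h import *
pick((.487,.377),135,.062,.036,20); place(cell('long',.076),96,.062)
pick((.627,.049),90,.0455,.032,20); place(cell('long',0),96,.0455)
pick((.6384,.2203),142.3,.0455,.028,15); place(cell('short',-.038),88.7,.0455)
pick((.6505,.139),90,.0455,.032,20); place(cell('short',.038),88.7,.0455)
ctrl.goto([.42,0,.32],down(0));ctrl.dwell(.2);wshot('end_w')
im=ctrl.get_image('side');save(im,'end_s')
cv2.imwrite('pics/end_s2.png',cv2.resize(im['frame'][140:360,130:420],(725,550))[:,:,::-1]);print(ctrl.observe()['t'])
E
```

```text
width 0.0355 want 0.036
held 0.0354 20.00005813781172 [ 0.3  0.  -1.8]
floor True [0.474  0.198  0.0658] want 0.066 [-1.1 -0.3  3.8]
t 30.0167
width 0.0313 want 0.032
held 0.0315 19.985713362693787 [-0.4 -0.3 -1.6]
floor True [0.4821 0.1225 0.0493] want 0.0495 [ 1.  -0.5  1.8]
t 39.1333
width 0.0275 want 0.028
held 0.0276 14.996969997882843 [-0.4  0.2 -1.7]
floor True [ 0.4757 -0.193   0.0492] want 0.0495 [ 1.  -0.7  3. ]
t 49.1917
width 0.0315 want 0.032
held 0.0317 19.97142344713211 [-0.3  0.3 -0.7]
floor True [ 0.4775 -0.117   0.0493] want 0.0495 [ 1.6 -0.2  3. ]
t 59.3333
61.1833
```

View pics/end_w.png

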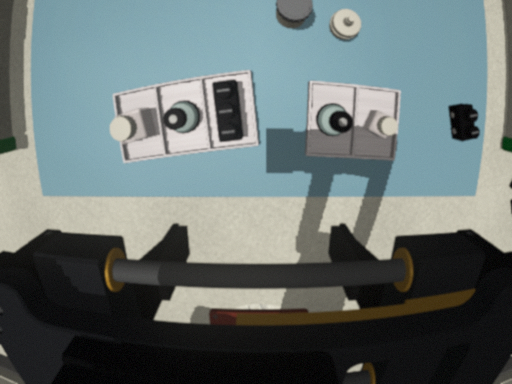

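View pics/end_s2.png

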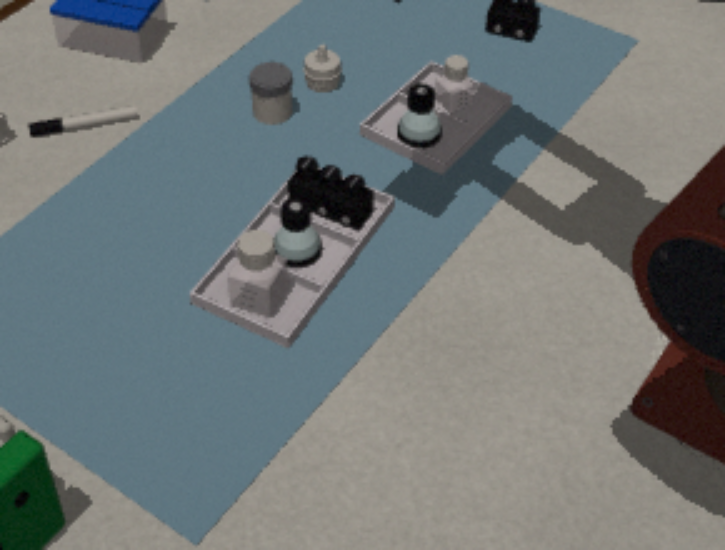

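Both views show all five items standing upright in their compartments. In the wrist view the long tray holds the large bottle (122,127), a chamber (180,118) and the three-knob block (229,110); the short tray holds the other chamber (335,120) and the small bottle (383,125). The jar, filter and two-knob block are still standing where they were.

```bash
python3 -c "
from h import *
print(ctrl.close_job())"
```

```text
the job is handed in; nothing more can be done
None
```

Both kits are made up and the job is handed in at about 61 s of the 128 s allowed: all five items were set down upright in their own compartments and let go, and the two-knob block, jar and filter were left standing where they were.

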